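# Fit the crank nut that matches the radio's stud

### The job

The wind-up radio lies on its face and the nut that keeps its crank on is missing. Of the three black hexagonal nuts on the board, find the one that fits the two-lugged stud and locks on it: lower it over the lugs until it sits fully down on the hub, then give it a quarter turn, either way, so that the lugs lie across solid nut, and let go. The two other nuts must end up lying on the board.

Things in the scene. Friction and masses are not known exactly. Their poses are not given: they have to be found in the camera images.
- stud (a point): Fixed brass stud, 10 mm thick, 38 mm tall (top 10 mm tapered), on a grey radio 55 mm high. Origin: centre of the top face of its white 60 mm hub (63 mm above board), where the nut sits; z up. A 6 mm round cross-bar along x, 28 mm tip to tip, axis 23.5 mm above the origin, makes two lugs. Crank arm below hub level along +y; its 20 mm knob, 90 mm off, rises 17 mm above the origin.
- nut_a_mid (a point): Black plastic hexagonal nut, 48 mm across flats, 18 mm thick, about 40 g, loose, flat on the board. Origin at its centre, half-way up; z is its axis, two flats face +y and -y, two corners +x and -x. Opening: a plain hexagon 16 mm across flats, no notches.
- nut_b_mid (a point): Black plastic hexagonal nut, 48 mm across flats, 18 mm thick, about 40 g, loose, flat on the board. Origin at its centre, half-way up; z is its axis, two flats face +y and -y, two corners +x and -x. Opening: a 16 mm square bore with two notches 12 mm wide running out along +x and -x, 35 mm from end to end, right through.
- nut_c_mid (a point): Black plastic hexagonal nut, 48 mm across flats, 18 mm thick, about 40 g, loose, flat on the board. Origin at its centre, half-way up; z is its axis, two flats face +y and -y, two corners +x and -x. Opening: a wide plain hexagon 34 mm across flats, no notches.
Not all that is in view belongs to the job. What is shaped like the part that bears nut_b_mid but orange is not meant.

How it is judged (in metres and radians):
At the end, for the whole second after the job is handed in: The notched nut sits on the hub (centre within 6 mm of the stud's axis, 6 to 11.5 mm above the hub face, tilt under 10 degrees), notches at least 55 degrees away from the lugs, released and at rest; the two other nuts lie on the board (centres below 30 mm) (z of nut_b_mid in the frame of stud between 0.006 and 0.0115 m and horizontal distance between nut_b_mid and stud below 0.006 m and angle between nut_b_mid's own z axis and vertical below 0.17 rad and angle between the x axis of nut_b_mid and the x axis of stud, either way round above 0.96 rad and linear speed of nut_b below 0.02 m/s and height (world z) of each of nut_a_mid, nut_c_mid below 0.03 m); the robot touches nothing.
It also fails if it takes over 42 s, if anything falls off the work surface, if the arm or the gripper's body presses on something with over 40 N, if the wrist force passes 120 N, or if a joint passes its speed limit or range.

### The arm

A 6-joint arm with a two-finger parallel gripper is mounted at the origin on the work surface. World frame = base frame: x ahead of the robot, y to its left, z up, the work surface at z = 0. Lengths are in mm, angles in rad, forces in N, time in s.
With the tool pointing down it reaches from about 300 to 750 mm from the base axis. Payload 8.5 kg.
Tool frame: the origin (TCP) lies midway between the tips of the shut fingers; the grasp point (between the pads) lies 19 mm behind it; z points along the fingers, y is the line along which they close (so a half turn about z gives the same grasp; the last joint's range is limited). The gripper opens to 85 mm and grips with 20 to 120 N. Pads are 22 mm wide; open, the fingers measure 114 mm over their backs; the gripper's body (76 mm by 85 mm) begins 54 mm behind the grasp point. The pads swing forward as they close: fully open they stand 13 mm farther back than shut.
Start: joints at [0.99, 0.381, 1.297, -0, 1.464, -0.215], TCP at [196.723, 513.595, 196.822] pointing down, gripper open.
Joint ranges: [-3.11, 3.11], [-0.89, 2.33], [0.22, 2.48], [-1.42, 4.56], [0.17, 2.85], [-2.88, 2.88]. Speed limits (rad/s): [2.39, 2.39, 3.14, 3.14, 3.14, 3.14].

### API

Orientations are given as a rotation vector (axis times angle).
In Python, from bench import sensors, eyes, workorder gives the robot as it stands.
- The arm moves only by the tool carry_out, never from a script. Its argument "targets" is a list of rows, each an object of numbers: "claw": the opening, from 0 (shut) to 1 (fully open); "x", "y", "z": the shift along the tool's x, y, z in mm; "ax", "ay", "az": the turn, a rotation vector about the tool's x, y, z in degrees. A call has 1 to 5 rows; each row is the pose to reach, as a shift and turn from the pose commanded when the call began, along the tool's axes at that moment; what a row does not reach only later rows make up. A row lasts 1/8 s, in which the tool goes at most 62.5 mm and 10.7 degrees, less where a joint would pass 70% of its speed; a pose out of reach is approached as far as the arm can. A call with a gripper value outside its range is refused whole. The fingers move at their own pace and stop on an object; the grip force is fixed at half the most. Time passes only in rows, so rows that repeat a pose let the fingers close. It gives the time, the measured TCP pose, the force, the opening and the grip force at its end, in the units of the state.
- sensors.observe(): the state, without advancing time (a new reading comes with each control period).
- eyes.camera(name): name is "side" or "top"; returns a dict with "pixels" (420x560x3 uint8, red, green, blue), "range_z" (420x560 float32, mm along the optical axis (not along the pixel's ray), 0 where there is no reading), "intrinsics" (3x3 intrinsics, pixels), "D" ([k1, k2, p1, p2, k3] as OpenCV has them; the pictures are not rectified), "origin" and "orientation" of the camera in the world. Camera axes: x right, y down, z forward; pixel columns grow to the right and rows downward; lengths in mm; the calibration is good to about 2 mm. A picture is of the moment at which its call begins.
- workorder.finish_job(): hands the job in; it is judged then, once.
The state is a dict: "clock": time; "joint_positions": joint angles; "joint_vel": joint speeds; "joint_efforts": joint torques, N m; "eef_pos": TCP position; "tcp_rot": TCP orientation; "force": force on the tool from outside, world axes, zero at the start; "wrist_torque": the same for the moment, N m; "grip_width": finger opening in mm; "grasp_force": force on a finger pad.
Only numpy, scipy, OpenCV 4.12 (cv2) and the standard library are available. Lean on these libraries where they do the work, as an engineer would, in place of code of your own. Each camera call takes 0.05 s, during which the arm holds its last target. There are 200 camera calls.

## Working session

There is one attempt and no reset: what is moved stays moved. The work goes in short steps, Python scripts to look and compute and a tool call to move; the robot and the scene stay as the last step left them, time stands still between calls to the robot, and variables do not carry over. Pictures are saved under pics/ and viewed, at most 10 in all, crops included, and the job is handed in when it is done.

Besides the shell and the picture viewer there is one more tool, called after "Emit:" as name(argument=value, ...), one argument or row to a line, values as JSON. carry_out: Moves the arm, as the interface text tells. Its arguments: {"type":"object","properties":{"targets":{"type":"array","items":{"type":"object","properties":{"claw":{"type":"number"},"x":{"type":"number"},"y":{"type":"number"},"z":{"type":"number"},"ax":{"type":"number"},"ay":{"type":"number"},"az":{"type":"number"}}}}},"required":["targets"]}

```bash
mkdir -p pics; ls; cat > h.py <<'E'
import numpy as np, cv2
from bench import sensors, eyes, workorder
from scipy.spatial.transform import Rotation as R
def ray(c,uv):
    K=np.array(c["intrinsics"],float);D=np.array(c["D"],float)
    p=cv2.undistortPoints(np.array(uv,float).reshape(-1,1,2),K,D).reshape(-1,2)
    return np.c_[p,np.ones(len(p))]
def rot(c):
    o=np.array(c["orientation"],float)
    return o if o.shape==(3,3) else (R.from_rotvec(o).as_matrix() if o.size==3 else R.from_quat(o).as_matrix())
def onplane(c,uv,z):
    d=ray(c,uv)@rot(c).T;o=np.array(c["origin"],float)
    return o+d*((z-o[2])/d[:,2])[:,None]
E
python3 - <<'E'
from h import *
for n in ("top","side"):
    c=eyes.camera(n);np.savez(n+"0.npz",**{k:np.array(v) for k,v in c.items()})
    cv2.imwrite(f"pics/{n}0.png",c["pixels"][...,::-1])
    print(n,c["origin"],c["orientation"],c["intrinsics"],c["D"])
print(sensors.observe())
E
```

```text
pics
top [377.85227811 -52.94069655 902.63731296] [-2.1489635   2.09232584 -0.194767  ] [[473.95341658   0.         283.6227274 ]
 [  0.         473.95341658 210.23269613]
 [  0.           0.           1.        ]] [0.00259545 0.         0.         0.         0.        ]
side [367.00218825 502.71492056 541.91357668] [-0.44740322  2.66391511 -1.26804541] [[396.8173803    0.         277.22434795]
 [  0.         396.8173803  213.2801853 ]
 [  0.           0.           1.        ]] [-0.03782934  0.          0.          0.          0.        ]
{'clock': 0.1, 'joint_positions': array([ 9.89720879e-01,  3.81122009e-01,  1.29817446e+00,  8.59314406e-06,
        1.46360260e+00, -2.15317220e-01]), 'joint_vel': array([-0.00084152, -0.00034885, -0.00276063,  0.00204791, -0.00031134,
        0.00032303]), 'joint_efforts': array([ 3.53468917e-03, -4.49224985e+01, -2.31656080e+01, -1.84282635e-04,
        3.66510285e-03,  4.24734901e-05]), 'eef_pos': array([196.54528003, 513.34932026, 196.28064667]), 'tcp_rot': array([-5.71242287e-01, -3.08869730e+00,  1.88604724e-03]), 'force': array([ 0.04516799,  0.11171507, -0.29989526]), 'wrist_torque': array([-0.00988864,  0.03871143, -0.01193582]), 'grasp_force': 0.0, 'grip_width': 84.88086031589908}
```

View pics/top0.png

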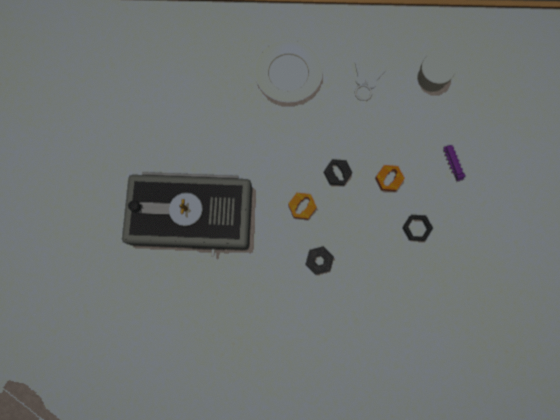

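View pics/side0.png

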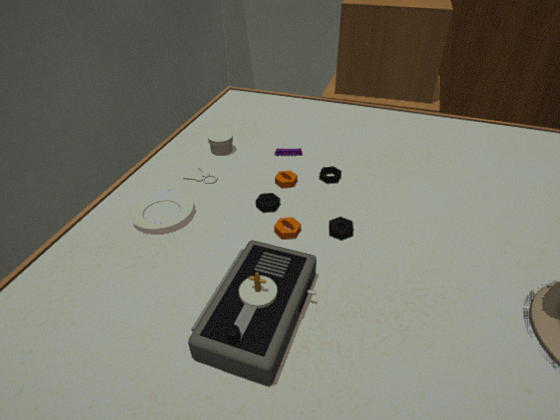

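Top view candidates for the notched nut:
- Black (338,172): elongated slot, so this is the choice.
- Black (320,260): small hexagonal hole.
- Black (418,228): wide hexagonal hole.
- Orange (390,178) and (302,206): same shape, but excluded by colour.

The stud is at about (185,208), with the crank knob at (135,207).

```bash
python3 - <<'E'
from h import *
c=dict(np.load("top0.npz"));im=c["pixels"];g=im.max(2)
# nut
x0,y0,x1,y1=318,152,359,193
sub=g[y0:y1,x0:x1];big=cv2.resize(sub,None,fx=8,fy=8,interpolation=cv2.INTER_CUBIC)
_,m=cv2.threshold(big,0,255,cv2.THRESH_BINARY_INV+cv2.THRESH_OTSU);print("otsu",_)
cs,h=cv2.findContours(m,cv2.RETR_CCOMP,cv2.CHAIN_APPROX_NONE)
for k,q in enumerate(cs):
    if cv2.contourArea(q)<1500: continue
    uv=(q[:,0].astype(float)+.5)/8-.5+[x0,y0]
    P=onplane(c,uv,18)[:,:2].astype(np.float32)
    r=cv2.minAreaRect(P);M=cv2.moments(P.reshape(-1,1,2))
    ang=.5*np.degrees(np.arctan2(2*M['mu11'],M['mu20']-M['mu02']))
    ctr=np.array([M['m10'],M['m01']])/M['m00']
    rad=np.hypot(*(P-ctr).T); th=np.arctan2(*(P-ctr).T[::-1])
    hexph=np.degrees(np.angle(np.sum(rad*np.exp(6j*th))))/6
    print("hole" if h[0][k][3]>=0 else "outer",ctr,"rect",r,"ang",ang,"hexcorner",hexph)
# stud colours
t=cv2.resize(im[168:250,118:258],None,fx=5,fy=5,interpolation=cv2.INTER_CUBIC)
n=cv2.resize(im[y0:y1,x0:x1],(410,410),interpolation=cv2.INTER_CUBIC)
out=np.zeros((600,800,3),np.uint8);t=t[:, :700]
s=cv2.resize(im[188:229,165:206],(390,390),interpolation=cv2.INTER_CUBIC)
out[:390,:390]=s;out[:390,400:790]=cv2.resize(n,(390,390))
c2=dict(np.load("side0.npz"));out[400:600,:400]=cv2.resize(c2["pixels"][265:315,210:310],(400,200))
cv2.imwrite("pics/crop.png",out[...,::-1])
# hub by white mask within radio
sub=im[188:229,165:206].astype(int);w=((sub.min(2)>110)*255).astype(np.uint8)
cs,_=cv2.findContours(w,cv2.RETR_EXTERNAL,cv2.CHAIN_APPROX_NONE);q=max(cs,key=cv2.contourArea)
P=onplane(c,cv2.convexHull(q)[:,0]+[165,188],63)[:,:2].astype(np.float32);print("hub",cv2.minEnclosingCircle(P),cv2.fitEllipse(P))
E
```

```text
otsu 81.0
outer [ 623.11891735 -148.60763997] rect ((623.3538208007812, -148.83920288085938), (49.609554290771484, 58.54612350463867), 56.11402130126953) ang -17.80925506739587 hexcorner 27.18276414118966
hole [ 622.51293998 -148.64507936] rect ((622.5410766601562, -148.65130615234375), (33.31715393066406, 12.922002792358398), 27.152732849121094) ang 29.848683913692806 hexcorner -22.6742436135842
hub ((535.0924072265625, 131.71432495117188), 28.42975425720215) ((535.3886108398438, 131.3744659423828), (54.550811767578125, 56.23817443847656), 16.60692596435547)
```

View pics/crop.png

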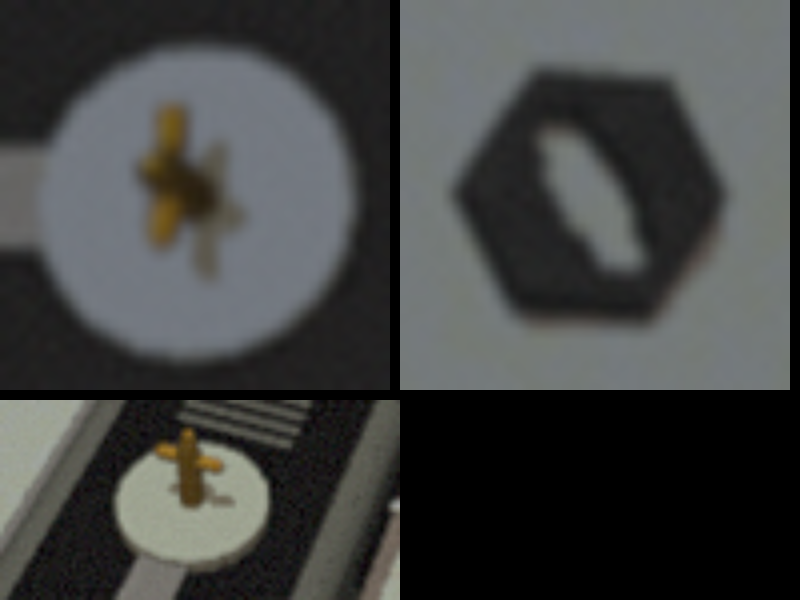

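The crop confirms it: the chosen nut has a square bore with two notches. The stud's cross-bar tips are near (183,199) and (182,214) in the top picture. Next I'll work out the bar angle, the neighbouring nuts and the tool yaw.

```bash
cat >> h.py <<'E'
def go(x,y,z,yaw):
    """tool-frame shift and az to a world pose; yaw = world angle of tool y axis, deg (mod 180)"""
    s=sensors.observe();T=R.from_rotvec(s["tcp_rot"]).as_matrix();p=np.array(s["eef_pos"])
    cy=np.degrees(np.arctan2(T[1,1],T[0,1]));d=(yaw-cy+90)%180-90
    # full correction incl. tilt
    a=np.radians(cy+d);yv=np.array([np.cos(a),np.sin(a),0]);zv=np.array([0,0,-1.]);G=np.c_[np.cross(yv,zv),yv,zv]
    print("p",p.round(1),"yaw",round(cy,1),"j",np.round(s["joint_positions"],2),"shift",(T.T@(np.array([x,y,z])-p)).round(1),"turn",np.degrees(R.from_matrix(T.T@G).as_rotvec()).round(1))
E
python3 - <<'E'
from h import *
for n,(x0,y0,x1,y1) in dict(top=(165,188,206,229),side=(235,262,285,315)).items():
    c=dict(np.load(n+"0.npz"));im=c["pixels"].astype(int)
    s=cv2.resize(c["pixels"][y0:y1,x0:x1],None,fx=8,fy=8,interpolation=cv2.INTER_CUBIC).astype(int)
    br=((s[...,0]-s[...,2]>35)&(s[...,0]>60)).astype(np.uint8)
    sat=((s[...,0]-s[...,2]>25)).astype(np.uint8)
    vv,uu=np.nonzero(br);uv=np.c_[uu,vv]/8.+[x0,y0]
    P=onplane(c,uv,86.5)[:,:2]
    print(n,"brass px",len(P),"centre",P.mean(0), "uv box",uv.min(0),uv.max(0))
    hub=((s.min(2)>(110 if n=="top" else 120))|(sat>0)).astype(np.uint8)
    cs,_=cv2.findContours(hub,cv2.RETR_EXTERNAL,cv2.CHAIN_APPROX_NONE);q=max(cs,key=cv2.contourArea)
    H=onplane(c,q[:,0]/8.+[x0,y0],63)[:,:2].astype(np.float32);print(" hub",cv2.fitEllipse(H))
c=dict(np.load("top0.npz"))
f=390/41.
t=onplane(c,np.array([[172,107],[160,245]])/f+[165,188],86.5);print("bar tips",t, np.degrees(np.arctan2(*(t[0]-t[1])[[1,0]])),np.linalg.norm(t[0]-t[1]),t.mean(0))
print("top of stud",onplane(c,[[165+150/f,188+168/f]],101))
print("side tips",[ (onplane(dict(np.load('side0.npz')),np.array([[160,450-400],[218,465-400]])/4.+[210,265],86.5))])
print("knob",onplane(c,[[135,207]],80))
print("other nuts",onplane(c,[[302,206],[390,178],[320,260],[418,228]],15)[:,:2])
go(623,-149,150,118.5)
E
```

```text
top brass px 1972 centre [534.90858633 130.74876599] uv box [180.25 199.25] [184.375 213.375]
 hub ((534.6302490234375, 130.44102478027344), (55.02175521850586, 56.279598236083984), 6.72285270690918)
side brass px 8275 centre [534.67766623 136.69204616] uv box [248.625 272.   ] [265.625 291.375]
 hub ((536.415283203125, 134.267333984375), (54.041778564453125, 58.935882568359375), 33.72985076904297)
bar tips [[547.855398   130.50087311  86.5       ]
 [521.86240517 130.98232322  86.5       ]] -1.0611284991377123 25.997451228024588 [534.85890159 130.74159816  86.5       ]
top of stud [[533.43256815 130.47961666 101.        ]]
side tips [array([[547.75147738, 133.55722546,  86.5       ],
       [524.13443282, 133.45435851,  86.5       ]])]
knob [[532.9497421  216.11008516  80.        ]]
other nuts [[ 555.59778709  -81.37506235]
 [ 615.18814986 -250.0620953 ]
 [ 453.61577805 -117.01887762]
 [ 518.98604281 -301.50179236]]
p [196.5 513.3 196.3] yaw 69.0 j [ 0.99  0.38  1.3   0.    1.46 -0.22] shift [-635.2 -466.    46.7] turn [ -0.1  -0.  -49.5]
```

Emit:
carry_out(
  targets=[
    {"x": -48,"y": -35,"z": 0,"claw": 1},
    {"x": -96,"y": -70},
    {"x": -145,"y": -106},
    {"x": -193,"y": -142},
    {"x": -242,"y": -178},
  ],
)

```text
schema error: expected keys claw, x, y, z, ax, ay, az
```

Emit:
carry_out(
  targets=[
    {"x": -48,"y": -35,"az": 2},
    {"x": -96,"y": -70,"az": 4},
    {"x": -145,"y": -106,"az": 6},
    {"x": -193,"y": -142,"az": 9},
    {"x": -242,"y": -178,"az": 11.5},
  ],
)

```text
schema error: expected keys claw, x, y, z, ax, ay, az
```

```bash
python3 -c "
from h import *
print(sensors.observe()['clock']);go(623,-149,100,57.5)"
```

```text
0.1
p [196.5 513.3 196.3] yaw 69.0 j [ 0.99  0.38  1.3   0.    1.46 -0.22] shift [-635.2 -465.9   96.7] turn [-0.1 -0.  11.5]
```

All keys are required in every row.

Emit:
carry_out(
  targets=[
    {"claw": 1,"x": -48,"y": -35,"z": 0,"ax": 0,"ay": 0,"az": 0},
    {"claw": 1,"x": -96,"y": -70,"z": 0,"ax": 0,"ay": 0,"az": 0},
    {"claw": 1,"x": -145,"y": -106,"z": 0,"ax": 0,"ay": 0,"az": 0},
    {"claw": 1,"x": -193,"y": -142,"z": 0,"ax": 0,"ay": 0,"az": 0},
    {"claw": 1,"x": -242,"y": -178,"z": 0,"ax": 0,"ay": 0,"az": 0},
  ],
)

```text
clock: 0.72
eef_pos: [359.6, 259.1, 196.7]
tcp_rot: [-0.571, -3.089, 0.0]
force: [-0.1, 1.1, -0.6]
grip_width: 85.4
grasp_force: 0.0
```

Emit:
carry_out(
  targets=[
    {"claw": 1,"x": -48,"y": -35,"z": 0,"ax": 0,"ay": 0,"az": 2},
    {"claw": 1,"x": -96,"y": -70,"z": 0,"ax": 0,"ay": 0,"az": 4},
    {"claw": 1,"x": -145,"y": -106,"z": 0,"ax": 0,"ay": 0,"az": 6},
    {"claw": 1,"x": -193,"y": -142,"z": 0,"ax": 0,"ay": 0,"az": 9},
    {"claw": 1,"x": -242,"y": -178,"z": 0,"ax": 0,"ay": 0,"az": 11.5},
  ],
)

```text
clock: 1.35
eef_pos: [522.0, 6.2, 196.6]
tcp_rot: [-0.881, -3.015, -0.0]
force: [-0.2, 0.5, -0.2]
grip_width: 85.5
grasp_force: 0.0
```

```bash
python3 -c "
from h import *
print(sensors.observe()['clock']);go(623,-149,100,57.5)"
```

```text
1.35
p [522.    6.2 196.6] yaw 57.4 j [-0.22  0.33  1.37  0.    1.44 -1.22] shift [-168.7  -76.4   96.5] turn [-0.  -0.  -0.1]
```

Emit:
carry_out(
  targets=[
    {"claw": 1,"x": -53,"y": -24,"z": 10,"ax": 0,"ay": 0,"az": 0},
    {"claw": 1,"x": -106,"y": -48,"z": 20,"ax": 0,"ay": 0,"az": 0},
    {"claw": 1,"x": -150,"y": -68,"z": 45,"ax": 0,"ay": 0,"az": 0},
    {"claw": 1,"x": -169,"y": -76,"z": 90,"ax": 0,"ay": 0,"az": 0},
    {"claw": 1,"x": -169,"y": -76,"z": 126,"ax": 0,"ay": 0,"az": 0},
  ],
)

```text
clock: 1.98
eef_pos: [623.1, -148.2, 68.1]
tcp_rot: [-0.88, -3.014, -0.0]
force: [-0.2, 0.7, -0.2]
grip_width: 85.2
grasp_force: 0.0
```

```bash
python3 - <<'E'
from h import *
go(623,-149,1,57.5)
out=[]
for n,(x0,y0,x1,y1) in dict(top=(303,142,373,202),side=(233,172,303,232)).items():
    c=eyes.camera(n);np.savez(n+"1.npz",**{k:np.array(v) for k,v in c.items()})
    out.append(cv2.resize(c["pixels"][y0:y1,x0:x1],(400,343),interpolation=cv2.INTER_CUBIC))
cv2.imwrite("pics/c1.png",np.hstack(out)[...,::-1])
c=dict(np.load("side0.npz"));x0,y0,x1,y1=250,188,284,218
g=cv2.resize(c["pixels"].max(2)[y0:y1,x0:x1],None,fx=8,fy=8,interpolation=cv2.INTER_CUBIC)
t,m=cv2.threshold(g,0,255,cv2.THRESH_BINARY_INV+cv2.THRESH_OTSU)
q=max(cv2.findContours(m,cv2.RETR_EXTERNAL,cv2.CHAIN_APPROX_NONE)[0],key=cv2.contourArea)
P=onplane(c,q[:,0]/8.+[x0,y0],9)[:,:2].astype(np.float32);M=cv2.moments(P.reshape(-1,1,2));print("side nut",M['m10']/M['m00'],M['m01']/M['m00'])
E
```

```text
p [ 623.1 -148.2   68.1] yaw 57.4 j [-0.42  0.65  1.21 -0.    1.28 -1.42] shift [-0.5 -0.7 67.1] turn [-0.  -0.1 -0.1]
side nut 625.0550415255619 -145.6045041953636
```

View pics/c1.png

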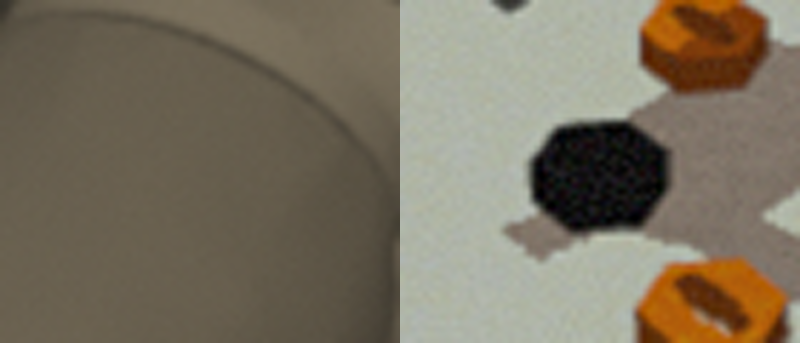

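Left: the arm hides the nut from the top camera. Right: the side view shows the nut clear at crop (600,177), with nothing in the way. Averaging both cameras gives (624,-147.5), within about 1 mm of the tool, so I go down and grip.

Emit:
carry_out(
  targets=[
    {"claw": 1,"x": 0,"y": 0,"z": 40,"ax": 0,"ay": 0,"az": 0},
    {"claw": 1,"x": 0,"y": 0,"z": 60,"ax": 0,"ay": 0,"az": 0},
    {"claw": 1,"x": 0,"y": 0,"z": 66,"ax": 0,"ay": 0,"az": 0},
    {"claw": 0.3,"x": 0,"y": 0,"z": 66,"ax": 0,"ay": 0,"az": 0},
    {"claw": 0.3,"x": 0,"y": 0,"z": 66,"ax": 0,"ay": 0,"az": 0},
  ],
)

```text
clock: 2.7
eef_pos: [623.9, -147.0, 6.3]
tcp_rot: [0.877, 3.014, -0.001]
force: [-0.1, -1.5, 0.2]
grip_width: 51.3
grasp_force: 0.0
```

Emit:
carry_out(
  targets=[
    {"claw": 0,"x": 0,"y": 0,"z": 0,"ax": 0,"ay": 0,"az": 0},
    {"claw": 0,"x": 0,"y": 0,"z": 0,"ax": 0,"ay": 0,"az": 0},
    {"claw": 0,"x": 0,"y": 0,"z": 0,"ax": 0,"ay": 0,"az": 0},
    {"claw": 0,"x": 0,"y": 0,"z": 0,"ax": 0,"ay": 0,"az": 0},
  ],
)

```text
clock: 3.2
eef_pos: [623.2, -146.8, 4.8]
tcp_rot: [-0.878, -3.016, -0.0]
force: [1.1, -0.3, 1.1]
grip_width: 0.2
grasp_force: 0.0
```

The fingers shut fully, so the grip missed. I'll look.

```bash
python3 - <<'E'
from h import *
print(sensors.observe())
c=eyes.camera("side");np.savez("side2.npz",**{k:np.array(v) for k,v in c.items()})
cv2.imwrite("pics/s2.png",cv2.resize(c["pixels"][100:240,180:366],(797,600),interpolation=cv2.INTER_CUBIC)[...,::-1])
E
```

```text
{'clock': 3.2, 'joint_positions': array([-4.15937477e-01,  7.15566369e-01,  1.28078742e+00,  1.47038962e-05,
        1.14528878e+00, -1.42025486e+00]), 'joint_vel': array([ 0.00048318,  0.00086644,  0.00041889, -0.00020968, -0.00056796,
       -0.00155447]), 'joint_efforts': array([ 3.08590679e-03, -5.73327971e+01, -1.89945620e+01, -2.56166131e-04,
        1.58817878e-03,  8.85247800e-06]), 'eef_pos': array([ 623.15610157, -146.79707135,    4.82750982]), 'tcp_rot': array([-8.77968888e-01, -3.01636789e+00, -3.12264750e-05]), 'force': array([ 1.05561882, -0.33066209,  1.10547275]), 'wrist_torque': array([ 0.04241736,  0.01997927, -0.0396268 ]), 'grasp_force': 0.0, 'grip_width': 0.1802517869780624}
```

View pics/s2.png

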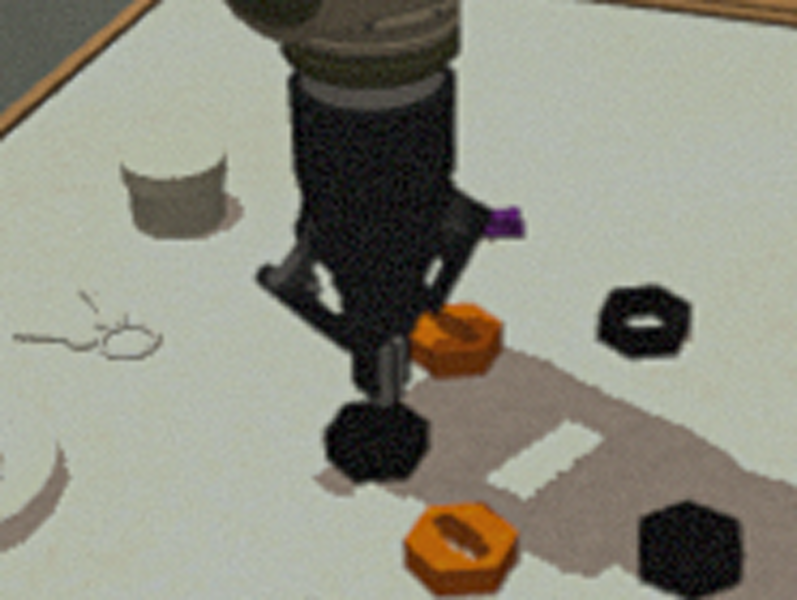

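```bash
python3 - <<'E'
from h import *
c=dict(np.load("side2.npz"));f=797/186
def px(u,v): return [180+u/f,100+v/f]
for z in (5,18,25): print(z,onplane(c,[px(388,400)],z))
x0,y0,x1,y1=252,192,284,218
for nm in("side1","side2"):
    c=dict(np.load(nm+".npz"))
    g=c["pixels"][y0:y1,x0:x1].max(2);g=cv2.resize(g,None,fx=8,fy=8,interpolation=cv2.INTER_CUBIC)
    m=(g<45).astype(np.uint8);vv,uu=np.nonzero(m);print(nm,uu.min()/8+x0,uu.max()/8+x0,vv.max()/8+y0, onplane(c,[[uu[vv>vv.max()-5].mean()/8+x0,vv.max()/8+y0]],0))
print(np.round(c["range_z"][186:206:2,262:280:3]))
d=c["range_z"]
for (u,v) in [(270,190),(270,186),(268,203)]:
    z=d[v,u]; p=np.array(c["origin"])+rot(c)@(ray(c,[[u,v]])[0]*z); print(u,v,p)
E
```

```text
5 [[ 633.51141193 -184.88632645    5.        ]]
18 [[ 627.05856727 -168.23780684   18.        ]]
25 [[ 623.5839586  -159.27321935   25.        ]]
side1 256.375 279.5 212.25 [[ 624.58874176 -121.43541585    0.        ]]
side2 256.25 279.5 212.25 [[ 622.71996919 -122.05990268    0.        ]]
[[846. 834. 839. 838. 844. 946.]
 [848. 837. 840. 838. 847. 938.]
 [936. 843. 845. 844. 849. 937.]
 [927. 850. 848. 845. 852. 928.]
 [892. 889. 852. 850. 892. 920.]
 [885. 884. 887. 884. 885. 884.]
 [880. 884. 883. 881. 885. 877.]
 [887. 886. 888. 885. 888. 871.]
 [868. 869. 866. 866. 872. 869.]
 [864. 863. 864. 861. 862. 866.]]
270 190 [ 615.77334521 -136.47920446   51.34871048]
270 186 [ 615.79828282 -137.25081687   61.17185392]
268 203 [ 621.59741718 -137.02202168   14.79803595]
```

```bash
python3 - <<'E'
from h import *
c=dict(np.load("side2.npz"));Rm=rot(c);t=-Rm.T@c["origin"]
P=np.array([[623.2,-146.8,z] for z in (5,15,30,40,50)]);uv,_=cv2.projectPoints(P,cv2.Rodrigues(Rm.T)[0],t,c["intrinsics"],c["D"]);print(uv[:,0],(P@Rm+t)[:,2])
d=c["range_z"]
for u,v in [(269,192),(270,193),(270,194),(272,192),(272,194),(266,190)]:
    print(u,v,(np.array(c["origin"])+Rm@(ray(c,[[u,v]])[0]*d[v,u])).round(0),c["pixels"][v,u])
E
```

```text
[[268.98828731 203.8215359 ]
 [268.86826525 200.22395444]
 [268.68507133 194.72998476]
 [268.56078628 191.00072005]
 [268.43473672 187.2168828 ]] [880.34588982 874.05886854 864.62833661 858.34131533 852.05429405]
269 192 [ 619. -138.   44.] [67 65 63]
270 193 [ 616. -136.   44.] [60 65 58]
270 194 [ 616. -136.   41.] [53 55 52]
272 192 [ 613. -140.   45.] [34 34 29]
272 194 [ 624. -170.   16.] [16 11  9]
266 190 [ 623. -133.   52.] [16 20 28]
```

The picture shows the shut finger tips at about z = 41 (pixel (270,194)), above the nut, which hasn't moved. The reported TCP height is only 5, so the real fingers end about 36 mm higher than that reading. I'll open, go down in steps and check by camera depth and force.

Emit:
carry_out(
  targets=[
    {"claw": 1,"x": 0,"y": 0,"z": 0,"ax": 0,"ay": 0,"az": 0},
    {"claw": 1,"x": 0,"y": 0,"z": 0,"ax": 0,"ay": 0,"az": 0},
    {"claw": 1,"x": 0,"y": 0,"z": 0,"ax": 0,"ay": 0,"az": 0},
    {"claw": 1,"x": 0,"y": 0,"z": 10,"ax": 0,"ay": 0,"az": 0},
    {"claw": 1,"x": 0,"y": 0,"z": 10,"ax": 0,"ay": 0,"az": 0},
  ],
)

```text
clock: 3.88
eef_pos: [622.5, -146.6, -6.4]
tcp_rot: [-0.878, -3.014, -0.0]
force: [-0.7, 0.2, 0.5]
grip_width: 85.1
grasp_force: 0.0
```

```bash
python3 - <<'E'
from h import *
c=eyes.camera("side");np.savez("side3.npz",**{k:np.array(v) for k,v in c.items()})
cv2.imwrite("pics/s3.png",cv2.resize(c["pixels"][120:240,190:350],(800,600),interpolation=cv2.INTER_CUBIC)[...,::-1])
E
```

```text
(no output)
```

View pics/s3.png

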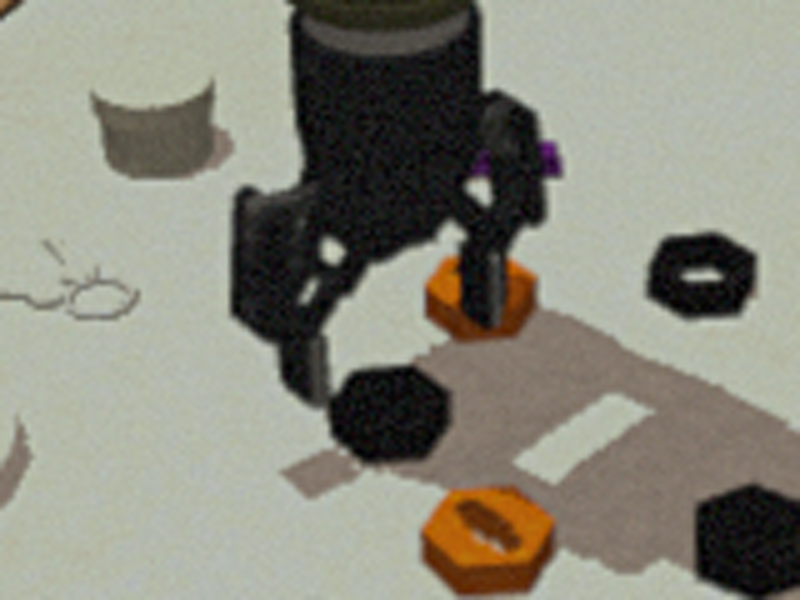

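The open finger tips are at crop (315,405) and (487,325), with the nut flat between and below them at (390,413). Next I measure the tip positions from the depth.

```bash
python3 - <<'E'
from h import *
c=dict(np.load("side3.npz"));Rm=rot(c);d=c["range_z"]
for us,vs in [(range(247,257),range(192,203,2)),(range(283,291),range(174,187,2))]:
  for v in vs:
    print(v,[tuple((c["origin"]+Rm@(ray(c,[[u,v]])[0]*d[v,u])).round(0).astype(int)) for u in us][::2])
E
```

```text
192 [(np.int64(653), np.int64(-100), np.int64(62)), (np.int64(646), np.int64(-96), np.int64(67)), (np.int64(643), np.int64(-98), np.int64(66)), (np.int64(639), np.int64(-99), np.int64(67)), (np.int64(636), np.int64(-104), np.int64(64))]
194 [(np.int64(652), np.int64(-98), np.int64(59)), (np.int64(646), np.int64(-95), np.int64(63)), (np.int64(644), np.int64(-100), np.int64(60)), (np.int64(638), np.int64(-98), np.int64(62)), (np.int64(636), np.int64(-102), np.int64(60))]
196 [(np.int64(654), np.int64(-101), np.int64(51)), (np.int64(647), np.int64(-97), np.int64(56)), (np.int64(644), np.int64(-100), np.int64(54)), (np.int64(639), np.int64(-98), np.int64(57)), (np.int64(636), np.int64(-102), np.int64(55))]
198 [(np.int64(681), np.int64(-159), np.int64(-1)), (np.int64(647), np.int64(-96), np.int64(51)), (np.int64(644), np.int64(-100), np.int64(50)), (np.int64(640), np.int64(-101), np.int64(50)), (np.int64(637), np.int64(-103), np.int64(49))]
200 [(np.int64(678), np.int64(-152), np.int64(-1)), (np.int64(675), np.int64(-154), np.int64(-2)), (np.int64(647), np.int64(-105), np.int64(40)), (np
[... 977 characters left out ...]
 np.int64(-183), np.int64(51)), (np.int64(591), np.int64(-177), np.int64(56)), (np.int64(587), np.int64(-178), np.int64(56))]
182 [(np.int64(603), np.int64(-185), np.int64(43)), (np.int64(598), np.int64(-182), np.int64(46)), (np.int64(591), np.int64(-178), np.int64(50)), (np.int64(587), np.int64(-178), np.int64(51))]
184 [(np.int64(616), np.int64(-221), np.int64(11)), (np.int64(597), np.int64(-181), np.int64(42)), (np.int64(592), np.int64(-178), np.int64(45)), (np.int64(587), np.int64(-177), np.int64(47))]
186 [(np.int64(616), np.int64(-222), np.int64(4)), (np.int64(613), np.int64(-228), np.int64(2)), (np.int64(608), np.int64(-227), np.int64(3)), (np.int64(603), np.int64(-228), np.int64(4))]
```

The camera puts the tool's xy on target. The real TCP height is the reported value plus about 36 mm, whether open or shut. So I go 30 mm lower and grip.

Emit:
carry_out(
  targets=[
    {"claw": 1,"x": 0,"y": 0,"z": 12,"ax": 0,"ay": 0,"az": 0},
    {"claw": 1,"x": 0,"y": 0,"z": 22,"ax": 0,"ay": 0,"az": 0},
    {"claw": 1,"x": 0,"y": 0,"z": 29,"ax": 0,"ay": 0,"az": 0},
    {"claw": 1,"x": 0,"y": 0,"z": 29,"ax": 0,"ay": 0,"az": 0},
  ],
)

```text
clock: 4.42
eef_pos: [622.8, -146.7, -35.0]
tcp_rot: [-0.878, -3.015, -0.0]
force: [0.7, -0.5, 0.0]
grip_width: 85.3
grasp_force: 0.0
```

Emit:
carry_out(
  targets=[
    {"claw": 0,"x": 0,"y": 0,"z": 0,"ax": 0,"ay": 0,"az": 0},
    {"claw": 0,"x": 0,"y": 0,"z": 0,"ax": 0,"ay": 0,"az": 0},
    {"claw": 0,"x": 0,"y": 0,"z": 0,"ax": 0,"ay": 0,"az": 0},
    {"claw": 0,"x": 0,"y": 0,"z": 0,"ax": 0,"ay": 0,"az": 0},
    {"claw": 0,"x": 0,"y": 0,"z": 0,"ax": 0,"ay": 0,"az": 0},
  ],
)

```text
clock: 5.05
eef_pos: [623.6, -147.0, -33.4]
tcp_rot: [0.878, 3.015, -0.0]
force: [-0.1, -0.2, 5.5]
grip_width: 46.7
grasp_force: 62.9
```

Gripped at 46.7 mm, 63 N. Lift.

Emit:
carry_out(
  targets=[
    {"claw": 0,"x": 0,"y": 0,"z": -10,"ax": 0,"ay": 0,"az": 0},
    {"claw": 0,"x": 0,"y": 0,"z": -40,"ax": 0,"ay": 0,"az": 0},
    {"claw": 0,"x": 0,"y": 0,"z": -80,"ax": 0,"ay": 0,"az": 0},
    {"claw": 0,"x": 0,"y": 0,"z": -120,"ax": 0,"ay": 0,"az": 0},
    {"claw": 0,"x": 0,"y": 0,"z": -135,"ax": 0,"ay": 0,"az": 0},
  ],
)

```text
clock: 5.68
eef_pos: [623.8, -147.1, 103.4]
tcp_rot: [0.877, 3.013, -0.001]
force: [-0.2, 0.3, -1.1]
grip_width: 46.4
grasp_force: 62.3
```

```bash
python3 - <<'E'
from h import *
go(535.2,131.5,101,57.4)
c=dict(np.load("side0.npz")) 
E
```

```text
p [ 623.8 -147.1  103.4] yaw 57.5 j [-0.42  0.61  1.17  0.    1.35 -1.42] shift [224.3 187.5   1.7] turn [0.  0.2 0.1]
```

Emit:
carry_out(
  targets=[
    {"claw": 0,"x": 45,"y": 38,"z": 0,"ax": 0,"ay": 0,"az": 5},
    {"claw": 0,"x": 90,"y": 75,"z": 0,"ax": 0,"ay": 0,"az": 11},
    {"claw": 0,"x": 135,"y": 113,"z": 0,"ax": 0,"ay": 0,"az": 17},
    {"claw": 0,"x": 180,"y": 150,"z": 0,"ax": 0,"ay": 0,"az": 23},
    {"claw": 0,"x": 224,"y": 188,"z": 0,"ax": 0,"ay": 0,"az": 28},
  ],
)

```text
clock: 6.3
eef_pos: [533.7, 133.7, 100.0]
tcp_rot: [-1.585, -2.71, 0.001]
force: [0.1, 0.9, -1.2]
grip_width: 46.2
grasp_force: 62.2
```

Emit:
carry_out(
  targets=[
    {"claw": 0,"x": 0,"y": 0,"z": 0,"ax": 0,"ay": 0,"az": 0},
    {"claw": 0,"x": 0,"y": 0,"z": 10,"ax": 0,"ay": 0,"az": 0},
    {"claw": 0,"x": 0,"y": 0,"z": 20,"ax": 0,"ay": 0,"az": 0},
    {"claw": 0,"x": 0,"y": 0,"z": 20,"ax": 0,"ay": 0,"az": 0},
  ],
)

```text
clock: 6.8
eef_pos: [534.7, 131.0, 79.4]
tcp_rot: [-1.583, -2.711, 0.002]
force: [-0.2, -0.8, -0.5]
grip_width: 46.7
grasp_force: 62.2
```

```bash
python3 - <<'E'
from h import *
go(535.3,132,80,29.5)
c=eyes.camera("side");np.savez("side4.npz",**{k:np.array(v) for k,v in c.items()})
cv2.imwrite("pics/s4.png",cv2.resize(c["pixels"][185:320,170:350],(800,600),interpolation=cv2.INTER_CUBIC)[...,::-1])
E
```

```text
p [534.7 131.   79.4] yaw 29.5 j [ 0.03  0.5   1.47 -0.    1.17 -0.49] shift [ 0.6  1.  -0.6] turn [-0.1 -0.1 -0. ]
```

View pics/s4.png

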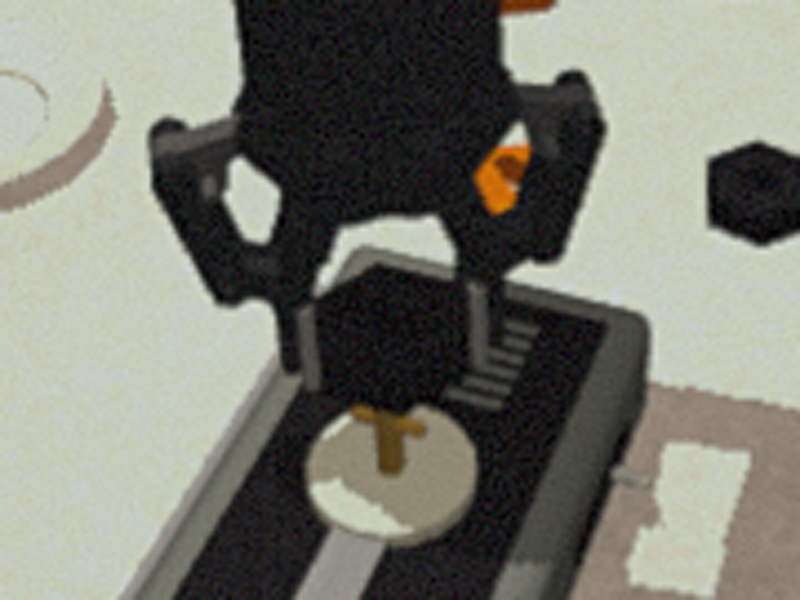

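The nut is held level between the fingers at (390,340), above the stud at (388,450), with the bar tips at (355,410) and (425,428). Differencing nut and stud within each camera gives a target of (535.3,132.3), so I shift about 1 mm and lower gently.

Emit:
carry_out(
  targets=[
    {"claw": 0,"x": 0.8,"y": 1.2,"z": 0,"ax": 0,"ay": 0,"az": 0},
    {"claw": 0,"x": 0.8,"y": 1.2,"z": 6,"ax": 0,"ay": 0,"az": 0},
    {"claw": 0,"x": 0.8,"y": 1.2,"z": 11,"ax": 0,"ay": 0,"az": 0},
    {"claw": 0,"x": 0.8,"y": 1.2,"z": 16,"ax": 0,"ay": 0,"az": 0},
    {"claw": 0,"x": 0.8,"y": 1.2,"z": 20,"ax": 0,"ay": 0,"az": 0},
  ],
)

```text
clock: 7.48
eef_pos: [535.6, 133.3, 60.4]
tcp_rot: [-1.582, -2.714, 0.0]
force: [-0.2, 0.4, -0.4]
grip_width: 46.9
grasp_force: 62.2
```

Emit:
carry_out(
  targets=[
    {"claw": 0,"x": 0,"y": 0,"z": 1,"ax": 0,"ay": 0,"az": 0},
    {"claw": 0,"x": 0,"y": 0,"z": 3,"ax": 0,"ay": 0,"az": 0},
    {"claw": 0,"x": 0,"y": 0,"z": 5,"ax": 0,"ay": 0,"az": 0},
    {"claw": 0,"x": 0,"y": 0,"z": 7,"ax": 0,"ay": 0,"az": 0},
  ],
)

```text
clock: 7.98
eef_pos: [535.7, 133.3, 53.7]
tcp_rot: [1.582, 2.714, 0.0]
force: [0.2, 0.9, -0.3]
grip_width: 46.6
grasp_force: 62.2
```

The nut is over the lugs with no contact force. Continue.

Emit:
carry_out(
  targets=[
    {"claw": 0,"x": 0,"y": 0,"z": 3,"ax": 0,"ay": 0,"az": 0},
    {"claw": 0,"x": 0,"y": 0,"z": 6,"ax": 0,"ay": 0,"az": 0},
    {"claw": 0,"x": 0,"y": 0,"z": 9,"ax": 0,"ay": 0,"az": 0},
    {"claw": 0,"x": 0,"y": 0,"z": 12,"ax": 0,"ay": 0,"az": 0},
  ],
)

```text
clock: 8.48
eef_pos: [535.7, 133.4, 41.6]
tcp_rot: [-1.582, -2.714, 0.0]
force: [0.6, 1.5, -0.3]
grip_width: 46.3
grasp_force: 62.2
```

Emit:
carry_out(
  targets=[
    {"claw": 0,"x": 0,"y": 0,"z": 2,"ax": 0,"ay": 0,"az": 0},
    {"claw": 0,"x": 0,"y": 0,"z": 4,"ax": 0,"ay": 0,"az": 0},
    {"claw": 0,"x": 0,"y": 0,"z": 6,"ax": 0,"ay": 0,"az": 0},
    {"claw": 0,"x": 0,"y": 0,"z": 8,"ax": 0,"ay": 0,"az": 0},
    {"claw": 0,"x": 0,"y": 0,"z": 9,"ax": 0,"ay": 0,"az": 0},
  ],
)

```text
clock: 9.1
eef_pos: [535.7, 133.3, 32.7]
tcp_rot: [-1.582, -2.714, 0.0]
force: [-0.7, 0.1, -0.8]
grip_width: 46.4
grasp_force: 62.2
```

Emit:
carry_out(
  targets=[
    {"claw": 0,"x": 0,"y": 0,"z": 1,"ax": 0,"ay": 0,"az": 0},
    {"claw": 0,"x": 0,"y": 0,"z": 2,"ax": 0,"ay": 0,"az": 0},
    {"claw": 0,"x": 0,"y": 0,"z": 2,"ax": 0,"ay": 0,"az": 0},
  ],
)

```text
clock: 9.48
eef_pos: [535.7, 133.3, 30.8]
tcp_rot: [-1.582, -2.714, 0.0]
force: [-0.7, 0.5, -0.6]
grip_width: 46.2
grasp_force: 62.2
```

Emit:
carry_out(
  targets=[
    {"claw": 0,"x": 0,"y": 0,"z": 1,"ax": 0,"ay": 0,"az": 0},
    {"claw": 0,"x": 0,"y": 0,"z": 1,"ax": 0,"ay": 0,"az": 0},
  ],
)

```text
clock: 9.72
eef_pos: [535.7, 133.3, 29.8]
tcp_rot: [-1.582, -2.714, 0.0]
force: [1.0, 0.3, -0.9]
grip_width: 46.5
grasp_force: 62.2
```

Emit:
carry_out(
  targets=[
    {"claw": 0,"x": 0,"y": 0,"z": 0.7,"ax": 0,"ay": 0,"az": 0},
    {"claw": 0,"x": 0,"y": 0,"z": 0.7,"ax": 0,"ay": 0,"az": 0},
  ],
)

```text
clock: 9.98
eef_pos: [535.8, 133.3, 29.5]
tcp_rot: [1.581, 2.714, 0.0]
force: [-1.6, -0.6, 4.7]
grip_width: 46.6
grasp_force: 62.8
```

Emit:
carry_out(
  targets=[
    {"claw": 0,"x": 0,"y": 0,"z": 0.7,"ax": 0,"ay": 0,"az": 0},
    {"claw": 0,"x": 0,"y": 0,"z": 0.7,"ax": 0,"ay": 0,"az": 0},
  ],
)

```text
clock: 10.22
eef_pos: [535.8, 133.3, 29.5]
tcp_rot: [1.581, 2.714, 0.001]
force: [-4.6, 0.6, 11.0]
grip_width: 46.6
grasp_force: 63.6
```

It sits on the hub at a reading of 29.5, as predicted. I ease off 0.8 mm and turn 90°.

Emit:
carry_out(
  targets=[
    {"claw": 0,"x": 0,"y": 0,"z": -0.8,"ax": 0,"ay": 0,"az": 4},
    {"claw": 0,"x": 0,"y": 0,"z": -0.8,"ax": 0,"ay": 0,"az": 13},
    {"claw": 0,"x": 0,"y": 0,"z": -0.8,"ax": 0,"ay": 0,"az": 22},
    {"claw": 0,"x": 0,"y": 0,"z": -0.8,"ax": 0,"ay": 0,"az": 31},
    {"claw": 0,"x": 0,"y": 0,"z": -0.8,"ax": 0,"ay": 0,"az": 40},
  ],
)

```text
clock: 10.85
eef_pos: [536.5, 134.5, 29.6]
tcp_rot: [-2.42, -2.003, -0.005]
force: [2.3, 6.8, 1.2]
grip_width: 46.4
grasp_force: 62.5
```

Emit:
carry_out(
  targets=[
    {"claw": 0,"x": 0,"y": 0,"z": 0,"ax": 0,"ay": 0,"az": 10},
    {"claw": 0,"x": 0,"y": 0,"z": 0,"ax": 0,"ay": 0,"az": 20},
    {"claw": 0,"x": 0,"y": 0,"z": 0,"ax": 0,"ay": 0,"az": 30},
    {"claw": 0,"x": 0,"y": 0,"z": 0,"ax": 0,"ay": 0,"az": 40},
    {"claw": 0,"x": 0,"y": 0,"z": 0,"ax": 0,"ay": 0,"az": 50},
  ],
)

```text
clock: 11.48
eef_pos: [538.8, 134.3, 30.0]
tcp_rot: [-3.04, -0.792, -0.012]
force: [10.0, 5.7, -0.9]
grip_width: 46.4
grasp_force: 62.2
```

Emit:
carry_out(
  targets=[
    {"claw": 0,"x": 0,"y": 0,"z": 0,"ax": 0,"ay": 0,"az": 0},
    {"claw": 0,"x": 0,"y": 0,"z": 0,"ax": 0,"ay": 0,"az": 0},
  ],
)

```text
clock: 11.72
eef_pos: [538.8, 134.2, 30.0]
tcp_rot: [3.038, 0.8, 0.012]
force: [9.0, 4.7, -0.8]
grip_width: 46.3
grasp_force: 62.2
```

```bash
python3 - <<'E'
from h import *
go(535.3,132.3,29.5,-60.5)
E
```

```text
p [538.8 134.2  30. ] yaw -60.5 j [0.03 0.56 1.53 0.   1.05 1.08] shift [-4.  -0.1  0.5] turn [ 0.1 -0.4  0. ]
```

During the turn the stud came to press sideways on the bore (about 10 N), so the nut sits a little off the axis of turning. The push is along the tool's +x, so I follow it to centre the nut.

Emit:
carry_out(
  targets=[
    {"claw": 0,"x": 2,"y": 0,"z": 0,"ax": 0,"ay": 0,"az": 0},
    {"claw": 0,"x": 3.5,"y": 0,"z": 0,"ax": 0,"ay": 0,"az": 0},
    {"claw": 0,"x": 3.5,"y": 0,"z": 0,"ax": 0,"ay": 0,"az": 0},
  ],
)

```text
clock: 12.1
eef_pos: [538.8, 134.7, 29.6]
tcp_rot: [3.037, 0.801, -0.0]
force: [-0.2, -2.0, 5.3]
grip_width: 46.5
grasp_force: 62.8
```

```bash
python3 - <<'E'
from h import *
go(535.3,132.3,29.5,-60.5)
c=eyes.camera("side")
cv2.imwrite("pics/s5.png",cv2.resize(c["pixels"][215:335,180:340],(800,600),interpolation=cv2.INTER_CUBIC)[...,::-1])
E
```

```text
p [538.8 134.7  29.6] yaw -60.5 j [ 0.03  0.57  1.52 -0.    1.06  1.09] shift [-4.3  0.3  0.1] turn [0. 0. 0.]
```

View pics/s5.png

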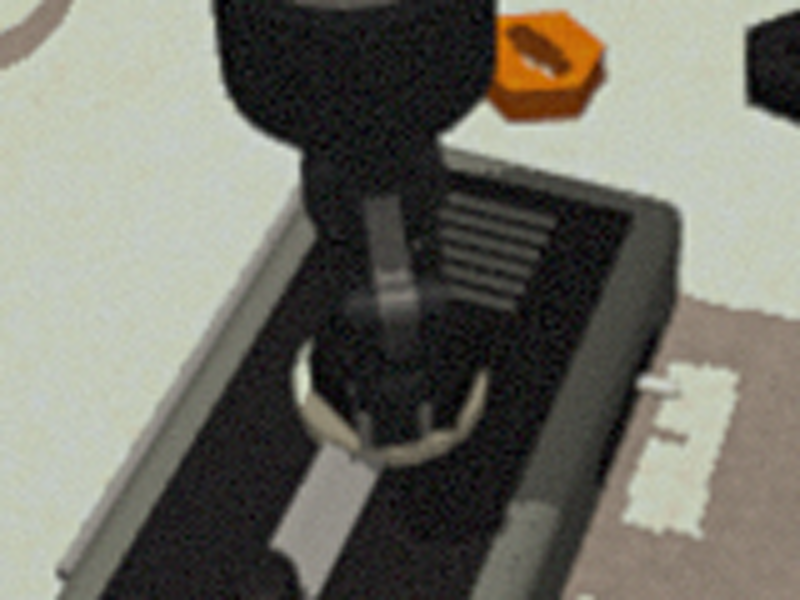

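The side force is gone. The nut is down on the hub at crop (395,390), with hub rim showing all round. I shift 2 mm more towards the centre, then release and lift.

Emit:
carry_out(
  targets=[
    {"claw": 0,"x": 1,"y": 0,"z": -0.2,"ax": 0,"ay": 0,"az": 0},
    {"claw": 0,"x": 2,"y": 0,"z": -0.2,"ax": 0,"ay": 0,"az": 0},
    {"claw": 0,"x": 2,"y": 0,"z": -0.2,"ax": 0,"ay": 0,"az": 0},
  ],
)

```text
clock: 12.52
eef_pos: [540.1, 136.0, 29.5]
tcp_rot: [-3.038, -0.801, 0.002]
force: [-2.5, -1.3, 6.4]
grip_width: 46.4
grasp_force: 63.0
```

Emit:
carry_out(
  targets=[
    {"claw": 1,"x": 0,"y": 0,"z": 0,"ax": 0,"ay": 0,"az": 0},
    {"claw": 1,"x": 0,"y": 0,"z": 0,"ax": 0,"ay": 0,"az": 0},
    {"claw": 1,"x": 0,"y": 0,"z": 0,"ax": 0,"ay": 0,"az": 0},
    {"claw": 1,"x": 0,"y": 0,"z": 0,"ax": 0,"ay": 0,"az": 0},
  ],
)

```text
clock: 13.02
eef_pos: [540.5, 136.1, 29.3]
tcp_rot: [-3.038, -0.801, 0.0]
force: [0.3, -0.2, 0.4]
grip_width: 85.3
grasp_force: 0.0
```

Emit:
carry_out(
  targets=[
    {"claw": 1,"x": 0,"y": 0,"z": -20,"ax": 0,"ay": 0,"az": 0},
    {"claw": 1,"x": 0,"y": 0,"z": -60,"ax": 0,"ay": 0,"az": 0},
    {"claw": 1,"x": 0,"y": 0,"z": -110,"ax": 0,"ay": 0,"az": 0},
    {"claw": 1,"x": 50,"y": 20,"z": -120,"ax": 0,"ay": 0,"az": 0},
    {"claw": 1,"x": 100,"y": 50,"z": -120,"ax": 0,"ay": 0,"az": 0},
  ],
)

```text
clock: 13.65
eef_pos: [653.7, 142.5, 151.7]
tcp_rot: [3.037, 0.802, 0.005]
force: [0.1, -0.5, -0.6]
grip_width: 85.6
grasp_force: 0.0
```

```bash
python3 - <<'E'
from h import *
go(350,400,200,-60.5)
E
```

```text
p [653.7 142.5 151.7] yaw -60.4 j [0.04 0.62 1.   0.   1.51 1.09] shift [-136.8 -373.8  -49.3] turn [ 0.1 -0.2  0.1]
```

Now I clear the view for the cameras.

Emit:
carry_out(
  targets=[
    {"claw": 1,"x": 0,"y": 50,"z": -50,"ax": 0,"ay": 0,"az": 0},
    {"claw": 1,"x": 0,"y": 100,"z": -50,"ax": 0,"ay": 0,"az": 0},
    {"claw": 1,"x": -40,"y": 140,"z": -50,"ax": 0,"ay": 0,"az": 0},
    {"claw": 1,"x": -80,"y": 180,"z": -50,"ax": 0,"ay": 0,"az": 0},
    {"claw": 1,"x": -120,"y": 220,"z": -50,"ax": 0,"ay": 0,"az": 0},
  ],
)

```text
clock: 14.28
eef_pos: [655.5, -110.4, 199.2]
tcp_rot: [-3.038, -0.801, 0.0]
force: [0.5, -0.4, -0.5]
grip_width: 85.5
grasp_force: 0.0
```

```bash
python3 - <<'E'
from h import *
o=[]
for n,(u,v,w,h) in dict(top=(160,183,50,50),side=(228,257,60,60)).items():
    c=eyes.camera(n);np.savez(n+"9.npz",**{k:np.array(v_) for k,v_ in c.items()})
    o.append(cv2.resize(cv2.convertScaleAbs(c["pixels"][v:v+h,u:u+w],alpha=1.8),(400,400),interpolation=cv2.INTER_CUBIC))
cv2.imwrite("pics/f.png",np.hstack(o)[...,::-1])
E
```

```text
(no output)
```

View pics/f.png

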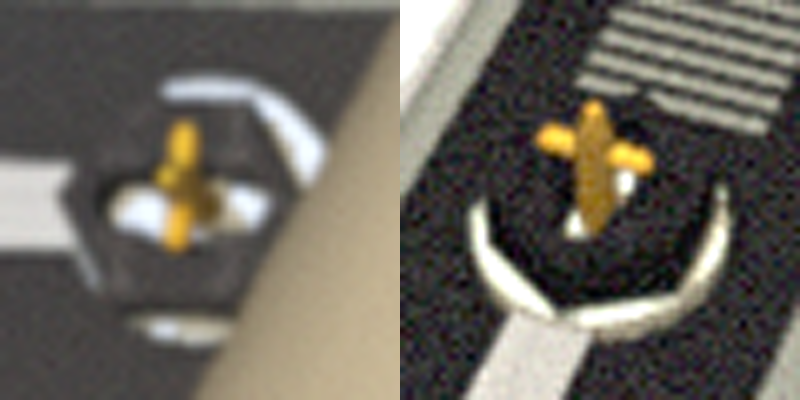

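The notches now lie across the bar (top crop: slot from (108,210) to (272,205), bar upright). Next I check the nut's centring in the top camera's own frame.

```bash
python3 - <<'E'
from h import *
c=dict(np.load("top9.npz"))
def P(*q,z=81): return onplane(c,np.array(q)/8.+[160,183],z)[:,:2].round(1)
print("slot ends",P([108,207],[272,208]),"hex left/right corner-ish, left",P([63,197],[290,205]))
print("top flat, bottom flat",P([180,98],[180,312]), "stud ref 534.9 130.7")
d=c["range_z"];Rm=rot(c)
p=lambda u,v:(c["origin"]+Rm@(ray(c,[[u,v]])[0]*d[v,u])).round(1)
for q in [(130,150),(120,260),(220,130),(215,250),(250,240),(240,150)]:
    print(q,p(160+q[0]//8,183+q[1]//8))
E
```

```text
slot ends [[531.2 147.5]
 [531.9 111.3]] hex left/right corner-ish, left [[533.2 157.6]
 [532.7 107.4]]
top flat, bottom flat [[556.2 133.3]
 [508.2 130. ]] stud ref 534.9 130.7
(130, 150) [545.3 143.9  81.8]
(120, 260) [520.3 144.2  80.7]
(220, 130) [549.8 125.   80.1]
(215, 250) [522.3 124.5  82.5]
(250, 240) [524.8 116.3  80.1]
(240, 150) [546.2 119.3  80.7]
```

The nut is flat on the hub with its top at z ≈ 81, about 3 mm off the axis (limit 6) and about 90° from the lugs. The gripper is clear, so I hand in.

```bash
python3 -c "
from h import *
print(workorder.finish_job())"
```

```text
the job is handed in; nothing more can be done
None
```

The notched black nut is seated on the hub about 3 mm off the stud's axis, turned about 90° across the lugs and released; the other two nuts were never touched, and the job was handed in at about 14.5 s (no verdict was returned).

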